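# Unlock the sprung board clamp and hold it open at its mark

### The arm

A 6-joint arm with a two-finger parallel gripper is mounted at the origin on a cart in front of the work surface, level with it; the furniture and walls round the work are solid. World frame = base frame: x ahead of the robot, y to its left, z up, the work surface at z = 0. Lengths are in mm, angles in rad, forces in N, time in s.
With the tool pointing down it reaches from about 275 to 1000 mm from the base axis. Payload 8.4 kg.
Tool frame: the origin (TCP) lies at the very end of the fingers, on their centre line; the grasp point (between the pads) lies 19 mm behind it; z points along the fingers, y is the line along which they close (so a half turn about z gives the same grasp; the last joint's range is limited). The gripper opens to 85 mm and grips with 20 to 120 N. Pads are 22 mm wide; open, the fingers measure 114 mm over their backs; the gripper's body (76 mm by 85 mm) begins 54 mm behind the grasp point. The pads swing forward as they close: fully open they stand 13 mm farther back than shut.
Start: joints at [-1.313, 0.353, 1.633, -0, 1.155, -0.002], TCP at [160.553, -604.028, 202.881] pointing down, gripper open.
Joint ranges: [-2.63, 2.63], [-0.92, 2.1], [0.06, 2.66], [-1.3, 4.44], [0, 2.69], [-3.02, 3.02]. Speed limits (rad/s): [2.22, 2.22, 2.79, 3.14, 3.14, 3.14].

### API

Orientations are given as [roll, pitch, yaw] about the fixed x, y, z axes, in that order (R = Rz(yaw) Ry(pitch) Rx(roll)).
In Python, from rig import sensors, grab_frame, camera_params, order gives the robot as it stands. The module is installed in compiled form; this text tells all that it offers.
- The arm moves only by the tool move_arm, never from a script. Its argument "motion" is a list of rows, each a list of 7 numbers: the turn, a rotation vector about the tool's x, y, z in fractions of the full range, 1 being 4 rad, then the shift along the tool's x, y, z in a scale on which 1.0 is 750 mm, then the finger opening in m, from 0 to 0.0854. A call has 1 to 8 rows; each row is the pose to reach, as a shift and turn from the pose commanded when the call began, along the tool's axes at that moment; what a row does not reach only later rows make up. A row lasts 1/8 s, in which the tool goes at most 62.5 mm and 10.7 degrees, less where a joint would pass 70% of its speed; a pose out of reach is approached as far as the arm can. A call with a gripper value outside its range is refused whole. The fingers move at their own pace and stop on an object; "grip_force" is the grip in N (left out, the last holds). Time passes only in rows, so rows that repeat a pose let the fingers close. It gives the time, the measured TCP pose, the force, the opening and the grip force at its end, in the units of the state.
- sensors.sense(): the state, without advancing time (a new reading comes with each control period).
- grab_frame(name): name is "side" or "top" or "wrist"; returns (picture, depth): 384x512x3 uint8, red, green, blue; 384x512 float32, mm along the optical axis (not along the pixel's ray), 0 where there is no reading.
- camera_params(name): a dict with "camera_matrix" (3x3 intrinsics, pixels), "world_from_camera" (4x4, takes a point from camera to world coordinates). Camera axes: x right, y down, z forward; pixel columns grow to the right and rows downward; lengths in mm; the calibration is good to about 2 mm. A picture is of the moment at which its call begins: read the wrist's pose just before it. camera_params takes no time and is no camera call; for the wrist camera it gives the pose at the moment of the call.
- order.sign_off(): hands the job in; it is judged then, once.
The state is a dict: "clock": time; "qpos": joint angles; "qvel": joint speeds; "joint_efforts": joint torques, N m; "eef_pos": TCP position; "tcp_rot": TCP orientation; "contact_force": force on the tool from outside, world axes, zero at the start; "wrist_torque": the same for the moment, N m; "opening": opening from 0.0 (shut) to 1.0 (fully open); "grasp_force": force on a finger pad.
Only numpy, scipy, OpenCV 4.12 (cv2) and the standard library are available. Lean on these libraries where they do the work, as an engineer would, in place of code of your own. Each camera call takes 0.05 s, during which the arm holds its last target. There are 200 camera calls.

### The job

Open the sprung board clamp so that a colleague can lay in the next board: turn the locking lever on top of its housing a quarter turn clockwise (seen from above), from crosswise to its open stop in line with the rod, then pull the rod out by its upright tab, against its spring, until the pointer stands over the middle of the small mark block on the rail. Finish while still holding the rod out there, pointer at the mark and lever open; do not let go. Do not shift the mark block, and leave the electronics box, the pliers and the solder spool lying where they are.

Things in the scene. Friction and masses are not known exactly. Their poses are not given: they have to be found in the camera images.
- board_clamp: Clamp fixed on the worktop; dark base plate 320 x 100 x 10 mm, x = -165 to 155 mm. Origin on the worktop. Its x runs along the rod, which pulls out to -x (roughly the robot's right), z up. Aluminium housing 72 x 56 mm, x = -30 to 42, top z = 72. Steel rod dia 12 at y = 0, z = 45. Fixed jaw at x = 138 to 154, top z = 66. Rail with the mark block at y = 36. Place and yaw vary
- pull_rod (a joint): How far the rod is pulled out, m: 0 fully in (start), 0.09 end stop. A spring pulls it back with 5 N at 0 and 1 N more per 10 mm (8.5 to 12 N at the mark); let go, it returns. With the lever closed an inner pin blocks the rod after about 5 mm; it is free once the lever is about three quarters of its way open
- tab_top (a point): Middle of the top edge of the upright black pull tab at the rod's outer end: 12 mm thick (along the clamp's x), 26 mm wide (y), z = 46 to 122 mm. With the rod in it stands at x = -75, y = 0 mm of the clamp, 45 mm from its middle to the housing's face, 35 mm to a bush of 22 mm diameter round the rod. Moves with the rod to the clamp's -x
- pointer_tip (a point): Free end of the steel pointer, a bar 3 x 3 mm that sticks out from the foot of the tab to the clamp's +y (y = 11 to 44 mm) at z = 47.5 mm, in line with the middle of the tab's thickness; moves with the rod
- mark (a point): Middle of the top of the mark block, a small aluminium block with a little black side screw, on the rail: 12 mm long along the rail (clamp's x), 20 mm wide, top at z = 43.5 mm, just under the pointer's path. Its place on the rail differs each time: the pointer is over its middle with the rod out 35 to 70 mm. Held by friction (15 N)
- lock_lever (a joint): Angle of the locking lever, rad: 0 closed (arm crosswise, to the clamp's +y, roughly towards the robot), 1.571 open stop (arm in line with the rod, to the clamp's +x, away from the tab). Grows clockwise seen from above; starts at 0 to 0.25; stays where it is left; friction about 0.2 Nm (3 N at the post)
- lever_post_top (a point): Top of the upright black round post at the end of the lever arm: diameter 14 mm, z = 87 to 125 mm, 68 mm from the pivot. The flat arm under it is 14 mm wide, 6 mm thick, top at z = 88 mm, and ends 7 mm beyond the post's axis. Moves on a level circle round the pivot
- lever_pivot (a point): The lever's upright pivot axis, at the top of its hub (z = 88 mm), at x = 10, y = 0 mm of the clamp
- waiting_box: Bystander: open electronics box with circuit parts on top, 97 x 122 x 61 mm, to the left of the clamp; origin at the centre of its underside
- pliers: Bystander: red-handled pliers lying flat, 65 x 139 x 15 mm, to the left of the clamp; origin at the centre of the underside
- spool: Bystander: spool of solder wire, 74 x 59 x 50 mm, to the right of the clamp; origin at the centre of its underside

How it is judged (in metres and radians):
On the way, in this order (a step that is already met when the one before it is completed fails the run):
1. the locking lever is turned to its open stop (value of joint lock_lever above 1.4 rad), for 0.2 s.
2. the rod is pulled out until the pointer stands over the mark block (x of pointer_tip in the frame of mark between -0.006 and 0.006 m and contact force between the fingers and pull_rod above 3 N), for 0.3 s.
At the end, for the whole second after the job is handed in: Lever open (beyond 1.4 rad of 1.571), the rod held still by the robot's fingers (more than 3 N on it, under 10 mm/s) with the pointer within 6 mm of the middle of the mark block along the rail, that is over the block (all of step 2 and value of joint lock_lever above 1.4 rad and velocity of joint pull_rod between -0.01 and 0.01 m/s); the arm keeps its last pose, push and grip.
It fails at once if the mark block was shifted by more than 4 mm (distance of mark from where it was at the start of the episode above 0.004 m).
It fails at once if the electronics box was moved by more than 20 mm (distance of waiting_box from where it was at the start of the episode above 0.02 m).
It fails at once if the pliers were moved by more than 20 mm (distance of pliers from where it was at the start of the episode above 0.02 m).
It fails at once if the solder spool was moved by more than 20 mm (distance of spool from where it was at the start of the episode above 0.02 m).
It also fails if it takes over 42 s, if anything falls off the work surface, if the arm or the gripper's body presses on something with over 40 N, if the wrist force passes 120 N, or if a joint passes its speed limit or range.

## Working session

There is one attempt and no reset: what is moved stays moved. The work goes in short steps, Python scripts to look and compute and a tool call to move; the robot and the scene stay as the last step left them, time stands still between calls to the robot, and variables do not carry over. Pictures are saved under pics/ and viewed, at most 10 in all, crops included, and the job is handed in when it is done.

Besides the shell and the picture viewer there is one more tool, called after ">>>" as a command line: name --pt "numbers of a row" for each row, then --argument value for the rest. move_arm: Moves the arm, as the interface text tells. Its arguments: {"type":"object","properties":{"motion":{"type":"array","items":{"type":"array","items":{"type":"number"}}},"grip_force":{"type":"number"}},"required":["motion"]}

```bash
mkdir -p pics
cat > h.py <<'E'
import numpy as np, cv2
from rig import sensors, grab_frame, camera_params, order
def cam(n):
    p=camera_params(n); return np.array(p["camera_matrix"]),np.array(p["world_from_camera"])
def ray(n,u,v,z,P=None):
    K,T=P or cam(n); d=T[:3,:3]@np.linalg.solve(K,[u,v,1]); o=T[:3,3]; return o+d*(z-o[2])/d[2]
def proj(n,X,P=None):
    K,T=P or cam(n); c=T[:3,:3].T@(np.asarray(X,float)-T[:3,3]); q=K@c; return q[:2]/q[2]
def pts(n,d,P=None):
    K,T=P or cam(n); v,u=np.indices(d.shape); c=np.stack([(u-K[0,2])/K[0,0]*d,(v-K[1,2])/K[1,1]*d,d],-1); return c@T[:3,:3].T+T[:3,3]
E
python3 - <<'E'
from h import *
for n in("top","side"):
    im,d=grab_frame(n); np.savez("pics/%s0.npz"%n,im=im,d=d)
    cv2.imwrite("pics/%s0.png"%n,cv2.resize(im[:,:,::-1],(768,576)))
    print(n,cam(n))
s=sensors.sense(); print(s)
E
```

```text
top (array([[349.15901188,   0.        , 255.50707874],
       [  0.        , 349.15901188, 198.31752655],
       [  0.        ,   0.        ,   1.        ]]), array([[-5.63555969e-05, -9.86497655e-01,  1.63775376e-01,
         3.81552109e+02],
       [-9.99966314e-01,  1.39983286e-03,  8.08777344e-03,
         6.06064510e-01],
       [-8.20782769e-03, -1.63769403e-01, -9.86464502e-01,
         1.11998797e+03],
       [ 0.00000000e+00,  0.00000000e+00,  0.00000000e+00,
         1.00000000e+00]]))
side (array([[462.96248246,   0.        , 259.99195003],
       [  0.        , 462.96248246, 187.23490157],
       [  0.        ,   0.        ,   1.        ]]), array([[ 9.58230481e-01, -1.45962277e-01,  2.45945846e-01,
         1.22003706e+02],
       [-2.85926079e-01, -5.08088286e-01,  8.12460812e-01,
        -1.39614162e+03],
       [ 6.37357316e-03, -8.48847046e-01, -5.28600105e-01,
         1.03915719e+03],
       [ 0.00000000e+00,  0.00000000e+00,  0.00000000e+00,
         1.00000000e+00]]))
{'clock': 0.1, 'qpos': array([-1.31338942e+00,  3.53596440e-01,  1.63404725e+00,  5.02862256e-06,
        1.15521397e+00, -2.34903827e-03]), 'qvel': array([ 9.04043151e-04, -2.53446573e-03, -1.70623331e-03,  1.93967099e-04,
        6.11824886e-04, -5.17117166e-05]), 'joint_efforts': array([-6.93878610e-04, -6.06359553e+01, -3.42821074e+01, -1.05707559e-04,
        3.84985702e-03,  3.13541960e-06]), 'eef_pos': array([ 160.44280083, -603.57772157,  202.23117694]), 'tcp_rot': array([-3.14032766e+00, -7.56954647e-06,  2.59753904e-01]), 'contact_force': array([-0.3335168 ,  0.78182584,  0.07374345]), 'wrist_torque': array([0.0381305 , 0.01835239, 0.03589026]), 'grasp_force': 0.0, 'opening': 0.9974082067197189}
```

View pics/top0.png

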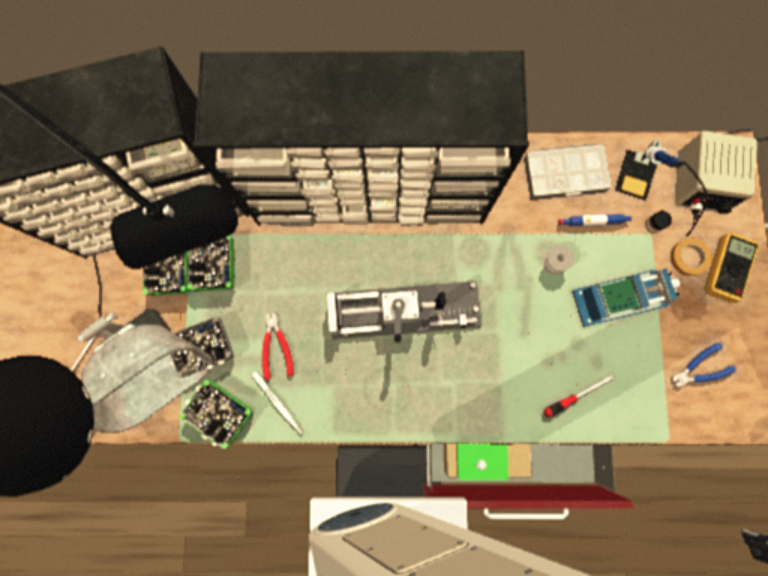

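View pics/side0.png

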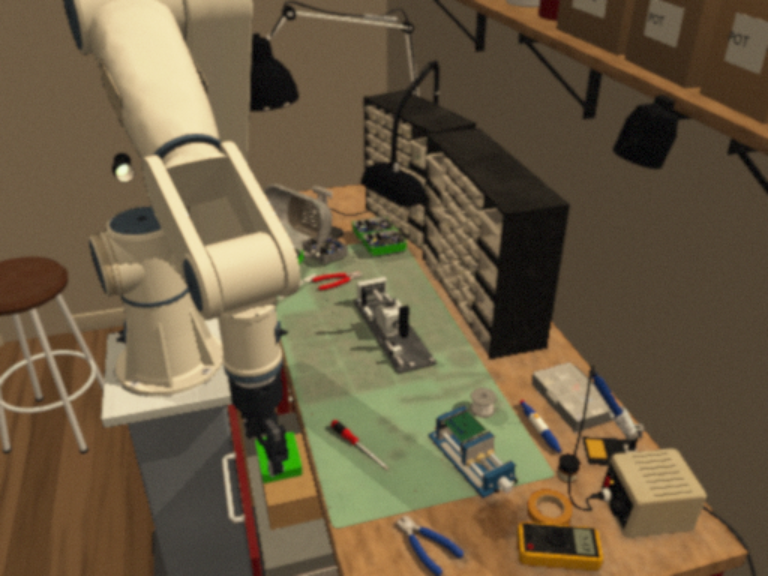

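Top view: clamp at about (400,310), with the jaw left, the tab at (440,300) and the post at (398,335). The shelf is behind it and the spool is at (557,258). Next I'll get a coarse pose from depth and enlarge that area.

Run:
```python
from h import *
z=np.load("pics/top0.npz"); im,d=z["im"],z["d"]; W=pts("top",d)
c=im[175:240,205:335]; cv2.imwrite("pics/topc.png",cv2.resize(c[:,:,::-1],(780,390),interpolation=cv2.INTER_CUBIC))
R=W[175:240,205:335]; print(R[:,:,2][::4,::6].round().astype(int))
hsv=cv2.cvtColor(im,cv2.COLOR_RGB2HSV)
m=np.zeros(d.shape,np.uint8); sub=(W[:,:,2]>5)&(W[:,:,2]<140); m[180:235,210:330]=sub[180:235,210:330]
# plate: height 5..15
pl=m.astype(bool)&(W[:,:,2]>6)
P=W[pl][:,:2].astype(np.float32); print(len(P),cv2.minAreaRect(P))
for u,v in[(218,198),(218,225),(320,188),(320,218)]: print(u,v,ray("top",u,v,10))
```

```text
[[  3   4   2   3   3   0   5   1   1   3   0   3   2   2   3   0   4   3
    1   2   0   1]
 [  5   1   4   4  -2   4   8   1   3  -2  -1   2   1   3   4   0   5   3
    2   3   3  -1]
 [  2   2   3   0   1   3   1   2  -1   0   5   0   6   5  -1   2   0   2
   -2  -3   3   4]
 [  2   2   0   1   1   5  -2   0   0   1  -1   3   5   2  -1   5   4   4
   -2   4   5  -1]
 [ -1   0   3  -1   5   1   5   2  -1   5   1   7  13  10  11  11  10  11
   11   1   3   3]
 [  7   3   0   9   7  10  10  24   6   9  75  69  72  10  12 115  10  10
    9  -1   1   1]
 [  6   2   1  58  23  20  12  14  12  72  87  70  71  12   9 125  11  12
   12   4   1   3]
 [  6   4   3  64  10  10  10  12   8  69  89  72  70  51  51 120  13   8
   10   4  -1   3]
 [  4   4   5  68  49  47  50  52  51  71  88  74  71  10   9  10  10   7
    9  10   4   4]
 [ -1   4   3  67  11   9  13   7  11  77  87  73  72  13   8   8   8  43
   11   6   6   1]
 [  2   4   2  67   5  11  10  10  13  27  87   7  11  11  26  25  21  44
    8   9   5   3]
 [  4   1   4  70  21  24  21  23  25   9  86  11  11  10  11   8   7   3
   -2   4   2   4]
 [  3   3   3   8  14  12  13  11  11   1 127   4   1   2   4   2   0  -1
   -1   5   0   6]
 [  1   1   3   2   1   2   0   2   1   0 118  -2   1   4   4   4   3   4
    3  -1   0   3]
 [  1   2   4   2   4   3   3   3   2   1   2   3   1   4   0   2   4  -1
    5  -3   0   0]
 [  1   5   2   3   1  -1   1   3   2   5  -1   0   2   2   4  -2   1   6
    0   2   5   4]
 [  2   0  -1   1   3   6   2   7   0   3   1   3   5   4   2   3   3   2
    2   4   3   3]]
3208 ((539.273193359375, -36.330657958984375), (380.40008544921875, 175.7906951904297), 89.9713134765625)
218 198 [567.04523863 130.70930148  10.        ]
218 225 [479.85537262 129.17890729  10.        ]
320 188 [ 599.35807245 -198.84319522   10.        ]
320 218 [ 501.93846568 -195.8949854    10.        ]
```

View pics/topc.png

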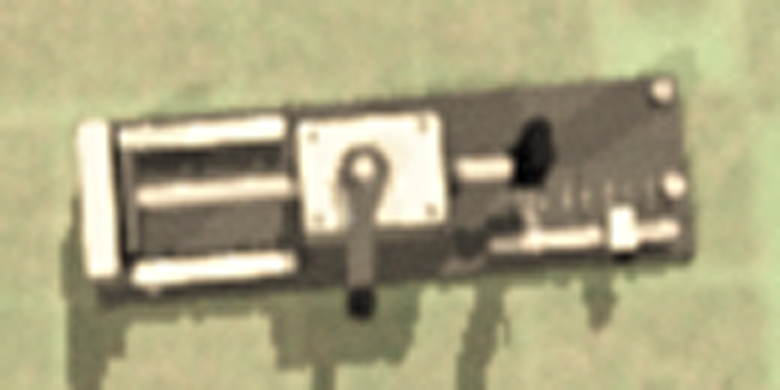

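The crop shows the housing top corners at (297,122),(440,112),(447,224),(303,238), the pivot at (365,168), post top (361,300), tab top (~538,135) and mark block (622,230). Next I'll compute the frame from these points.

Run:
```python
from h import *
P=cam("top")
f=lambda x,y,z: ray("top",205+(x-2.5)/6,175+(y-2.5)/6,z,P)
obs=[((-30,-28,72),(440,112)),((42,-28,72),(297,122)),((42,28,72),(303,238)),((-30,28,72),(447,224)),((10,0,90),(365,168))]
A=np.array([o[0][:2] for o in obs],float); B=np.array([f(*o[1],o[0][2])[:2] for o in obs])
a=A-A.mean(0); b=B-B.mean(0); U,S,V=np.linalg.svd(a.T@b); R=V.T@U.T; t=B.mean(0)-R@A.mean(0)
print("yaw",np.arctan2(R[1,0],R[0,0]),"t",t,"res",(A@R.T+t-B).round(1))
for n,p in dict(post=(361,300,125),tab=(540,133,122),mark=(622,228,43.5),plateR1=(680,78,10),plateR2=(692,258,10),plateL=(98,305,10)).items():
    w=f(*p); print(n,w.round(1),(R.T@(w[:2]-t)).round(1))
```

```text
yaw 1.641373746560284 t [539.94550803 -30.31336135] res [[-1.1  0.9]
 [-1.1  0. ]
 [ 2.3 -0.9]
 [ 0.3 -0.2]
 [-0.4  0.2]]
post [470.8 -17.6 125. ] [17.6 68.1]
tab [ 551.7 -104.4  122. ] [-74.7  -6.5]
mark [ 515.2 -154.1   43.5] [-121.7   33.4]
plateR1 [ 600.7 -192.2   10. ] [-165.7  -49.2]
plateR2 [ 503.3 -195.7   10. ] [-162.4   48.2]
plateL [478.5 119.9  10. ] [154.1  50.7]
```

```bash
cat >> h.py <<'E'
from scipy.spatial.transform import Rotation as Ro
YAW=1.641; T0=np.array([539.9,-30.3])
def w(x,y): # clamp -> world
    c,s=np.cos(YAW),np.sin(YAW); return T0+np.array([c*x-s*y,s*x+c*y])
def rows(targets,pose=None):
    s=sensors.sense(); p=s["eef_pos"]; R=Ro.from_euler("xyz",s["tcp_rot"])
    if pose is not None: p=np.array(pose[:3],float); R=Ro.from_euler("xyz",[np.pi,0,pose[3]])
    for x,y,z,yaw in targets:
        Rt=Ro.from_euler("xyz",[np.pi,0,yaw])
        print((R.inv()*Rt).as_rotvec().round(3).tolist(),(R.inv().apply(np.array([x,y,z])-p)/1e3).round(4).tolist())
E
python3 - <<'E'
from h import *
rows([(330,-330,280,1.66),(500,-30,320,3.1)])
E
```

```text
[-0.001, -0.001, -1.4] [0.2341, -0.2209, -0.0775]
[-0.0, -0.002, -2.84] [0.4755, -0.4673, -0.1172]
```

Units first: shifts go in shares of 750 mm and turns go in shares of 4 rad. So 0.235 m / 0.75 = 0.3133, -0.221 m / 0.75 = -0.2947, -1.4 rad / 4 = -0.35.

>>> move_arm --pt "0 0 -0.0438 0.04 -0.0373 -0.0267 0.085" --pt "0 0 -0.0875 0.08 -0.0747 -0.0533 0.085" --pt "0 0 -0.1313 0.12 -0.112 -0.0667 0.085" --pt "0 0 -0.175 0.16 -0.1493 -0.08 0.085" --pt "0 0 -0.2188 0.2 -0.1867 -0.0933 0.085" --pt "0 0 -0.2625 0.24 -0.224 -0.1 0.085" --pt "0 0 -0.3063 0.28 -0.2613 -0.1067 0.085" --pt "0 0 -0.35 0.3133 -0.2947 -0.1067 0.085"

```text
clock: 1.1
eef_pos: [331.5, -328.8, 283.1]
tcp_rot: [3.141, 0.0, 1.666]
contact_force: [0.7, 0.8, -0.3]
opening: 0.998
grasp_force: 0.0
```

Run:
```python
from h import *
s=sensors.sense();print(s["eef_pos"],s["tcp_rot"],s["qpos"])
rows([(500,-30,320,3.1)])
```

```text
[ 331.53634781 -328.81498069  283.08934607] [3.14125219e+00 1.93796338e-04 1.66582844e+00] [-7.84599793e-01  2.54772022e-02  1.85802413e+00  1.45884557e-04
  1.25772498e+00 -8.79676844e-01]
[0.0, 0.0, -1.434] [0.2815, 0.1961, -0.0369]
```

In the tool's units: 0.281 m / 0.75 = 0.3747, 0.245 m / 0.75 = 0.3267, -1.434 rad / 4 = -0.3585.

>>> move_arm --pt "0 0 -0.045 0.0467 0.0333 -0.0067 0.03" --pt "0 0 -0.09 0.0933 0.0667 -0.0133 0.03" --pt "0 0 -0.135 0.14 0.1 -0.02 0.03" --pt "0 0 -0.18 0.1867 0.1333 -0.0267 0.03" --pt "0 0 -0.225 0.2333 0.1667 -0.0333 0.03" --pt "0 0 -0.27 0.28 0.2 -0.04 0.03" --pt "0 0 -0.315 0.3267 0.2333 -0.0467 0.03" --pt "0 0 -0.3585 0.3747 0.2613 -0.0493 0.03"

```text
clock: 2.1
eef_pos: [501.7, -31.4, 319.9]
tcp_rot: [-3.142, 0.0, 3.1]
contact_force: [0.5, -0.2, -0.6]
opening: 0.352
grasp_force: 0.0
```

Run:
```python
from h import *
s=sensors.sense();print(s["eef_pos"],s["tcp_rot"],s["qpos"],s["opening"])
P=cam("wrist"); im,d=grab_frame("wrist"); np.savez("pics/w0.npz",im=im,d=d,K=P[0],T=P[1]); print(P[1].round(3))
cv2.imwrite("pics/w0.png",cv2.resize(im[:,:,::-1],(768,576)))
for n,q in dict(post=(*w(17.6,68),125),piv=(*w(10,0),88),tab=(*w(-75,0),122),mark=(*w(-122,36),43.5)).items(): print(n,proj("wrist",q,P)*1.5)
```

```text
[501.72751414 -31.4036967  319.92900615] [-3.14154323e+00  4.14598343e-05  3.09974918e+00] [-6.54576809e-02  6.14223637e-02  1.74012398e+00 -4.97462183e-05
  1.34000369e+00 -1.59439916e+00] 0.35246960563135565
[[ 4.20000e-02  9.58000e-01  2.84000e-01  4.29334e+02]
 [ 9.99000e-01 -4.00000e-02 -1.10000e-02 -2.90210e+01]
 [ 1.00000e-03  2.84000e-01 -9.59000e-01  4.91382e+02]
 [ 0.00000e+00  0.00000e+00  0.00000e+00  1.00000e+00]]
post [398.92306276 212.82506788]
piv [396.84434473 282.00940917]
tab [300.93949701 302.77038186]
mark [263.18173767 250.70389731]
```

View pics/w0.png

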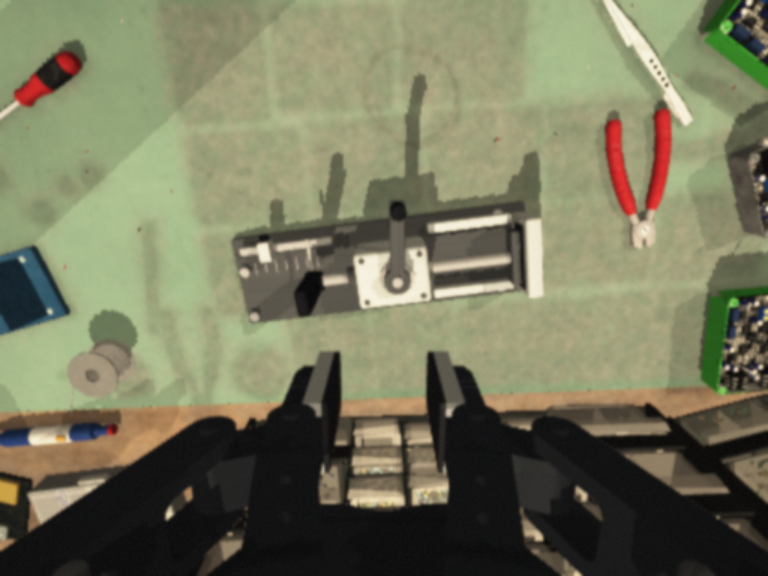

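The wrist view agrees: post (398,211), pivot (397,282), tab (305,292), mark (264,250), all within about 2 px of prediction. Now I'll descend over the post with the fingers straddling it.

Run:
```python
from h import *
rows([(471,-17.5,150,3.10),(471,-17.5,99,3.10)])
# arc, relative to pose at post
p=[*(w(10+68*np.sin(.11),68*np.cos(.11))),99,3.10]; print(p)
rows([(*w(10+68*np.sin(t),68*np.cos(t)),99,3.21-t) for t in np.linspace(.11,1.63,13)[1:]],p)
```

```text
[0.003, 0.001, 0.009] [0.0329, 0.0087, 0.17]
[0.003, 0.001, 0.009] [0.033, 0.0086, 0.221]
[np.float64(471.2523801099958), np.float64(-17.619196690427678), 99, 3.1]
[-0.0, -0.0, 0.127] [-0.0005, 0.0086, 0.0]
[0.0, -0.0, 0.253] [-0.0021, 0.017, 0.0]
[0.0, -0.0, 0.38] [-0.0048, 0.0252, 0.0]
[0.0, -0.0, 0.507] [-0.0085, 0.033, 0.0]
[0.0, -0.0, 0.633] [-0.0131, 0.0403, 0.0]
[-0.0, -0.0, 0.76] [-0.0186, 0.0469, 0.0]
[-0.0, -0.0, 0.887] [-0.0249, 0.0527, 0.0]
[0.0, -0.0, 1.013] [-0.0319, 0.0578, 0.0]
[-0.0, -0.0, 1.14] [-0.0395, 0.0619, 0.0]
[-0.0, -0.0, 1.267] [-0.0475, 0.065, 0.0]
[-0.0, -0.0, 1.393] [-0.0559, 0.067, 0.0]
[-0.0, -0.0, 1.52] [-0.0644, 0.068, 0.0]
```

In the tool's units: 0.221 m / 0.75 = 0.2947, 0.033 m / 0.75 = 0.044.

>>> move_arm --pt "0 0 0 0.0427 0.012 0.0667 0.032" --pt "0 0 0 0.044 0.012 0.1333 0.032" --pt "0 0 0 0.044 0.012 0.2 0.032" --pt "0 0 0 0.044 0.012 0.2467 0.032" --pt "0 0 0 0.044 0.012 0.28 0.032" --pt "0 0 0 0.044 0.012 0.2947 0.032" --pt "0 0 0 0.044 0.012 0.2947 0.022" --pt "0 0 0 0.044 0.012 0.2947 0.02"

```text
clock: 3.15
eef_pos: [469.4, -22.3, 99.8]
tcp_rot: [3.142, 0.002, 3.094]
contact_force: [-0.2, 0.1, -0.2]
opening: 0.23
grasp_force: 0.0
```

Run:
```python
from h import *
s=sensors.sense();print(s["eef_pos"],s["tcp_rot"],s["opening"],s["contact_force"],s["grasp_force"])
im,d=grab_frame("wrist"); cv2.imwrite("pics/w1.png",cv2.resize(im[100:,100:420][:,:,::-1],(640,568)))
```

```text
[469.38815127 -22.25333687  99.80518828] [3.14159118e+00 1.50552540e-03 3.09378731e+00] 0.2298075387185624 [-0.15418222  0.06574035 -0.16050729] 0.0
```

View pics/w1.png

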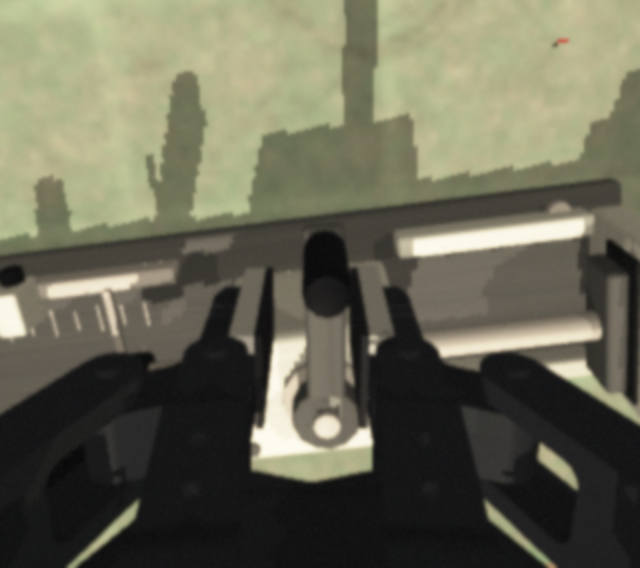

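The post stands between the fingers, about 3 mm off-centre. Now the arc, computed from the measured pose.

Run:
```python
from h import *
rows([(*w(10+68*np.sin(t),68*np.cos(t)),99,3.21-t) for t in np.linspace(.11,1.65,14)[1:]])
```

```text
[0.0, 0.002, 0.112] [-0.002, 0.0128, 0.0009]
[0.0, 0.002, 0.231] [-0.0034, 0.0207, 0.0009]
[0.0, 0.002, 0.349] [-0.0056, 0.0284, 0.0009]
[0.0, 0.002, 0.468] [-0.0088, 0.0358, 0.0009]
[0.001, 0.002, 0.586] [-0.0129, 0.0428, 0.0009]
[0.001, 0.002, 0.705] [-0.0177, 0.0492, 0.0009]
[0.001, 0.002, 0.823] [-0.0233, 0.055, 0.001]
[0.001, 0.002, 0.941] [-0.0295, 0.0602, 0.001]
[0.001, 0.002, 1.06] [-0.0362, 0.0645, 0.001]
[0.001, 0.002, 1.178] [-0.0435, 0.068, 0.001]
[0.001, 0.002, 1.297] [-0.0511, 0.0707, 0.001]
[0.001, 0.002, 1.415] [-0.0589, 0.0724, 0.001]
[0.001, 0.001, 1.534] [-0.0669, 0.0732, 0.001]
```

In the tool's units: 0.06 m / 0.75 = 0.08, 0.055 m / 0.75 = 0.0733, 0.941 rad / 4 = 0.2353.

>>> move_arm --pt "0 0 0.028 -0.0027 0.0173 0.0013 0.02" --pt "0 0 0.0578 -0.0047 0.0273 0.0013 0.02" --pt "0 0 0.0875 -0.0073 0.038 0.0013 0.02" --pt "0 0 0.117 -0.012 0.048 0.0013 0.02" --pt "0 0 0.1465 -0.0173 0.0573 0.0013 0.02" --pt "0 0 0.1763 -0.0233 0.0653 0.0013 0.02" --pt "0 0 0.2058 -0.0313 0.0733 0.0013 0.02" --pt "0 0 0.2353 -0.0393 0.08 0.0013 0.02"

```text
clock: 4.2
eef_pos: [501.8, 36.6, 98.9]
tcp_rot: [3.14, 0.001, 2.149]
contact_force: [0.1, -0.0, -0.3]
opening: 0.238
grasp_force: 0.0
```

Run:
```python
from h import *
s=sensors.sense();print(s["contact_force"],s["opening"])
rows([(*w(10+68*np.sin(t),68*np.cos(t)),99,3.21-t) for t in np.linspace(.11,1.65,14)[9:]])
```

```text
[ 0.10319915 -0.03974391 -0.3115206 ] 0.23776686265814811
[0.002, 0.001, 0.115] [-0.0005, 0.0079, -0.0001]
[0.002, 0.001, 0.234] [-0.0019, 0.0158, -0.0]
[0.002, 0.001, 0.352] [-0.0042, 0.0235, -0.0]
[0.002, 0.001, 0.471] [-0.0074, 0.0309, -0.0]
[0.002, 0.0, 0.589] [-0.0115, 0.0379, 0.0]
```

The contact force is near zero, so I'll check that the lever really followed.

Run:
```python
from h import *
im,d=grab_frame("wrist"); cv2.imwrite("pics/w2.png",cv2.resize(im[100:,100:420][:,:,::-1],(640,568)))
```

```text
(no output)
```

View pics/w2.png

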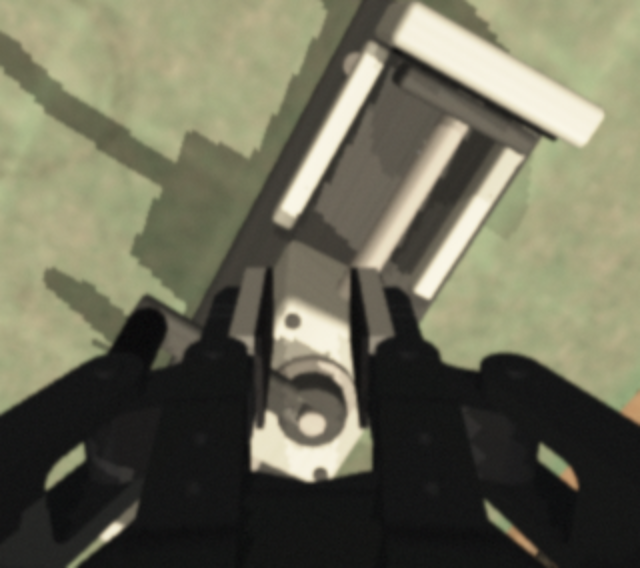

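The post is left outside the fingers, at about (140,330). I'll locate it in the image and work out why.

Run:
```python
from h import *
s=sensors.sense();p=s["eef_pos"];print(p)
P=cam("wrist"); g=lambda X:((proj("wrist",X,P)-100)*2).round()
for t in(0,.11,.2,.3,.5,.9):
    q=w(10+68*np.sin(t),68*np.cos(t)); print(t,g((*q,88)),g((*q,125)))
print("piv",g((*w(10,0),88)))
R=Ro.from_euler("xyz",s["tcp_rot"])
for o in(-10,10):
  for x in(-11,11):
    for z in(0,-10): print(o,x,z,g(p+R.apply([x,o,z])))
im,d=grab_frame("top"); W=pts("top",d); m=(W[:,:,2]>105)&(W[:,:,2]<135); m[:190]=0;m[235:]=0;m[:,:250]=0;m[:,310:]=0
v,u=np.nonzero(m)
for a in zip(u,v,W[m].round().astype(int).tolist()): print(*a,end=" ")
cv2.imwrite("pics/topd.png",cv2.resize(im[175:240,205:335][:,:,::-1],(780,390),interpolation=cv2.INTER_CUBIC))
```

```text
[502.75100529  36.98773184  99.03111558]
0 [138. 337.] [102. 405.]
0.11 [148. 321.] [114. 386.]
0.2 [158. 308.] [125. 371.]
0.3 [170. 295.] [141. 355.]
0.5 [201. 272.] [177. 328.]
0.9 [276. 245.] [268. 296.]
piv [310. 417.]
-10 -11 0 [280. 287.]
-10 -11 -10 [278. 302.]
-10 11 0 [279. 222.]
-10 11 -10 [277. 233.]
10 -11 0 [343. 287.]
10 -11 -10 [345. 302.]
10 11 0 [344. 222.]
10 11 -10 [346. 233.]
293 195 [557, -100, 122] 294 195 [557, -103, 122] 295 195 [557, -106, 124] 296 195 [558, -109, 118] 292 196 [555, -98, 114] 293 196 [554, -100, 124] 294 196 [553, -102, 125] 295 196 [554, -106, 123] 296 196 [554, -109, 119] 292 197 [553, -98, 109] 293 197 [551, -100, 124] 294 197 [551, -103, 122] 295 197 [551, -106, 123] 296 197 [551, -109, 122] 292 198 [551, -98, 106] 293 198 [548, -100, 122] 294 198 [548, -103, 122] 295 198 [548, -106, 122] 296 198 [548, -108, 122] 292 199 [548, -98, 105] 293 199 [545, -100, 123] 294 199 [545, -103, 122] 295 199 [545, -105, 125] 296 199 [545, -108, 122] 293 200 [543, -100, 118] 294 200 [542, -102, 123] 295 200 [542, -105, 123] 296 200 [542, -108, 122] 293 201 [539, -100, 121] 294 201 [539, -103, 121] 295 201 [540, -106, 120] 296 201 [539, -108, 122] 293 202 [537, -100, 117] 294 202 [537, -103, 120] 295 202 [536, -105, 125] 296 202 [536, -108, 123] 293 203 [535, -100, 113] 294 203 [534, -103, 118] 295 203 [534, -106, 119] 296 203 [534, -108, 119] 263 223 [476, -13, 122] 264 223 [476, -16, 122] 263 224 [473, -13, 124] 264 224 [473, -16, 123] 263 225 [470, -13, 126] 264 225 [470, -15, 125] 263 226 [467, -13, 124] 264 226 [467, -15, 126] 264 227 [465, -16, 111]
```

View pics/topd.png

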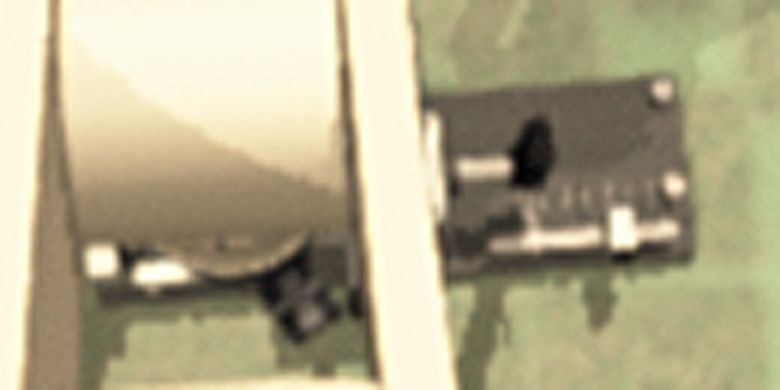

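The lever hasn't moved: post is still at ~(470,-15). The fingers probably passed above it. I'll measure the fingertip height from wrist depth.

Run:
```python
from h import *
s=sensors.sense();p=s["eef_pos"];R=Ro.from_euler("xyz",s["tcp_rot"])
P=cam("wrist"); im,d=grab_frame("wrist"); W=pts("wrist",d,P)
L=R.inv().apply((W-p).reshape(-1,3)).reshape(W.shape)
for x,y in[(250,275),(245,300),(262,280),(265,340),(262,400),(375,275),(365,280),(362,340),(360,400),(215,330),(300,300),(313,422)]:
    u,v=100+x//2,100+y//2; print((x,y),d[v,u],L[v,u].round(1),W[v,u].round(1),im[v,u])
```

```text
(250, 275) 145.47775 [ 10.9 -15.1 -37.8] [483.5  37.5 136.7] [108 103  90]
(245, 300) 132.2597 [ 10.9 -15.1 -51.6] [483.4  37.5 150.4] [108 102  89]
(262, 280) 142.30823 [ 10.8 -11.9 -41.2] [486.2  39.2 140. ] [82 77 67]
(265, 340) 126.80773 [  5.2 -10.2 -59. ] [490.6  35.4 157.8] [20 19 16]
(262, 400) 122.3298 [ -4.3 -10.3 -66.5] [495.8  27.4 165.3] [41 38 34]
(375, 275) 145.08582 [ 11.   15.2 -38.2] [508.7  54.3 137.1] [107 102  89]
(365, 280) 142.69144 [ 10.7  12.5 -40.8] [506.7  52.5 139.7] [108 101  88]
(362, 340) 117.8174 [  9.9   9.9 -67. ] [504.9  50.4 165.8] [30 27 27]
(360, 400) 123.47066 [ -5.   10.  -65.5] [513.1  38.  164.4] [25 24 23]
(215, 330) 127.7087 [  6.8 -21.1 -57.6] [480.7  30.8 156.4] [19 21 21]
(300, 300) 220.39551 [-29.8  -4.3  28.3] [515.    9.4  70.6] [153 145 124]
(313, 422) 211.77391 [-67.5   0.2   8.1] [539.4 -19.7  90.8] [231 220 194]
```

The fingertips actually sit ~36 mm behind the reported TCP: wrist depth puts them at z≈134, above the post. So I'll command z about 35 mm lower. First I'll go back over the post at this height.

Run:
```python
from h import *
z=np.load("pics/w0.npz"); P=(z["K"],z["T"]); im=z["im"]; sub=im[125:150,250:285].max(2)
m=(sub<60).astype(np.uint8); n,l,st,c=cv2.connectedComponentsWithStats(m); print(st[1:],c[1:])
for u,v in[(265.3,139.5),(265.3,141)]: print(ray("wrist",u,v,125,P))
rows([(471,-16.5,99,3.09)])
```

```text
[[ 10   9  17  13 133]
 [ 28  18   7   2   8]
 [  0  22   9   2  13]
 [ 29  24   1   1   1]
 [ 31  24   2   1   2]] [[15.53383459 15.4962406 ]
 [31.25       18.75      ]
 [ 4.         22.38461538]
 [29.         24.        ]
 [31.5        24.        ]]
[467.92249446 -18.21293712 125.        ]
[469.7318665  -18.27108912 125.        ]
[0.001, 0.001, -0.935] [-0.0273, -0.0547, -0.0004]
```

In the tool's units: -0.0555 m / 0.75 = -0.074, -0.046 m / 0.75 = -0.0613, -0.935 rad / 4 = -0.2338.

>>> move_arm --pt "0 0 -0.0375 -0.0053 -0.012 -0.0067 0.034" --pt "0 0 -0.0775 -0.012 -0.024 -0.0133 0.034" --pt "0 0 -0.1175 -0.0187 -0.0373 -0.0133 0.034" --pt "0 0 -0.1575 -0.024 -0.0493 -0.0133 0.034" --pt "0 0 -0.1975 -0.0307 -0.0613 -0.0133 0.034" --pt "0 0 -0.2338 -0.036 -0.074 -0.0133 0.034" --pt "0 0 -0.2338 -0.036 -0.074 -0.0133 0.034"

```text
clock: 5.22
eef_pos: [469.0, -17.2, 108.2]
tcp_rot: [-3.142, 0.0, 3.088]
contact_force: [-0.2, 0.0, -0.8]
opening: 0.397
grasp_force: 0.0
```

Run:
```python
from h import *
grab_frame("wrist");s=sensors.sense();print(s["eef_pos"],s["tcp_rot"],s["opening"])
rows([(470.5,-17.5,63,3.09)])
```

```text
[469.40470542 -16.95232877 108.21944401] [3.14152245e+00 5.43436883e-04 3.08551395e+00] 0.4001783875065743
[0.0, 0.001, -0.004] [-0.0011, -0.0005, 0.0452]
```

In the tool's units: 0.045 m / 0.75 = 0.06, -0.001 m / 0.75 = -0.0013.

>>> move_arm --pt "0 0 0 -0.0013 -0.0007 0.02 0.034" --pt "0 0 0 -0.0013 -0.0007 0.04 0.034" --pt "0 0 0 -0.0013 -0.0007 0.0533 0.034" --pt "0 0 0 -0.0013 -0.0007 0.06 0.034" --pt "0 0 0 -0.0013 -0.0007 0.06 0.02" --pt "0 0 0 -0.0013 -0.0007 0.06 0.02"

```text
clock: 6.02
eef_pos: [470.7, -17.3, 63.1]
tcp_rot: [3.142, 0.001, 3.088]
contact_force: [-0.3, 0.2, 0.1]
opening: 0.237
grasp_force: 0.0
```

Run:
```python
from h import *
s=sensors.sense();p=s["eef_pos"];R=Ro.from_euler("xyz",s["tcp_rot"]);print(p,s["opening"],s["contact_force"],s["grasp_force"])
P=cam("wrist"); im,d=grab_frame("wrist"); W=pts("wrist",d,P)
L=R.inv().apply((W-p).reshape(-1,3)).reshape(W.shape)
for y in range(256,300,6):
  print(y,[ (x,W[100+y//2,100+x//2].round().tolist()) for x in(250,314,375)])
cv2.imwrite("pics/w3.png",cv2.resize(im[100:,100:420][:,:,::-1],(640,568)))
```

```text
[470.70605791 -17.29702055  63.12831602] 0.23653962439433818 [-0.27581416  0.19011211  0.13113965] 0.0
256 [(250, [492.0, -44.0, 10.0]), (314, [493.0, -18.0, 10.0]), (375, [495.0, 7.0, 9.0])]
262 [(250, [494.0, -44.0, 10.0]), (314, [495.0, -18.0, 10.0]), (375, [497.0, 7.0, 9.0])]
268 [(250, [459.0, -32.0, 97.0]), (314, [464.0, -17.0, 87.0]), (375, [460.0, -1.0, 97.0])]
274 [(250, [459.0, -32.0, 101.0]), (314, [464.0, -17.0, 90.0]), (375, [460.0, -2.0, 101.0])]
280 [(250, [459.0, -32.0, 104.0]), (314, [465.0, -17.0, 93.0]), (375, [460.0, -2.0, 104.0])]
286 [(250, [459.0, -32.0, 106.0]), (314, [464.0, -17.0, 97.0]), (375, [460.0, -2.0, 107.0])]
292 [(250, [459.0, -31.0, 111.0]), (314, [465.0, -17.0, 100.0]), (375, [461.0, -3.0, 109.0])]
298 [(250, [458.0, -31.0, 114.0]), (314, [464.0, -17.0, 105.0]), (375, [460.0, -3.0, 114.0])]
```

View pics/w3.png

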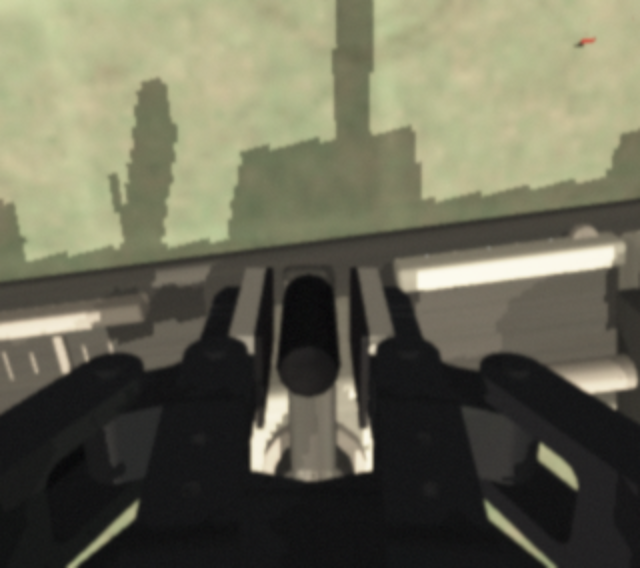

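Now the post (310,330) really is between the fingers: tips at z≈97, nearly centred. I'll drive the arc with the same per-row increments.

Run:
```python
from h import *
rows([(*w(10+68*np.sin(t),68*np.cos(t)),63,3.21-t) for t in np.linspace(.12,1.65,15)[1:]])
```

```text
[0.0, 0.001, 0.107] [-0.0009, 0.0078, 0.0002]
[0.0, 0.001, 0.216] [-0.0021, 0.0151, 0.0002]
[0.0, 0.001, 0.326] [-0.004, 0.0223, 0.0002]
[0.0, 0.001, 0.435] [-0.0068, 0.0292, 0.0002]
[0.0, 0.001, 0.544] [-0.0103, 0.0358, 0.0002]
[0.0, 0.001, 0.653] [-0.0144, 0.0419, 0.0002]
[0.0, 0.001, 0.763] [-0.0193, 0.0476, 0.0002]
[0.0, 0.001, 0.872] [-0.0247, 0.0527, 0.0002]
[0.0, 0.001, 0.981] [-0.0306, 0.0571, 0.0002]
[0.0, 0.001, 1.091] [-0.037, 0.0609, 0.0003]
[0.0, 0.001, 1.2] [-0.0438, 0.064, 0.0003]
[0.0, 0.001, 1.309] [-0.0508, 0.0663, 0.0003]
[0.001, 0.001, 1.418] [-0.0581, 0.0679, 0.0003]
[0.001, 0.001, 1.528] [-0.0655, 0.0686, 0.0003]
```

In the tool's units: 0.0525 m / 0.75 = 0.07, -0.004 m / 0.75 = -0.0053, 0.872 rad / 4 = 0.218.

>>> move_arm --pt "0 0 0.0268 -0.0013 0.0107 0 0.02" --pt "0 0 0.054 -0.0027 0.02 0 0.02" --pt "0 0 0.0815 -0.0053 0.03 0 0.02" --pt "0 0 0.1088 -0.0093 0.0387 0 0.02" --pt "0 0 0.136 -0.014 0.048 0 0.02" --pt "0 0 0.1633 -0.0193 0.056 0 0.02" --pt "0 0 0.1908 -0.026 0.0633 0 0.02" --pt "0 0 0.218 -0.0327 0.07 0 0.02"

```text
clock: 7.08
eef_pos: [497.2, 33.7, 63.1]
tcp_rot: [-3.141, -0.0, 2.212]
contact_force: [-2.7, -3.5, 1.3]
opening: 0.235
grasp_force: 1.5
```

Run:
```python
from h import *
grab_frame("wrist");s=sensors.sense();print(s["contact_force"],s["opening"])
rows([(*w(10+68*np.sin(t),68*np.cos(t)),63,3.21-t) for t in list(np.linspace(.12,1.65,15)[9:])+[1.7]])
```

```text
[-2.39776184  0.05208695  0.176813  ] 0.23413026911137386
[-0.0, 0.0, 0.101] [-0.0007, 0.0075, 0.0003]
[-0.0, 0.0, 0.21] [-0.0018, 0.0148, 0.0002]
[-0.0, 0.0, 0.319] [-0.0037, 0.022, 0.0002]
[-0.0, 0.0, 0.429] [-0.0064, 0.0289, 0.0002]
[-0.0, 0.0, 0.538] [-0.0099, 0.0355, 0.0002]
[-0.0, 0.0, 0.647] [-0.014, 0.0417, 0.0002]
[-0.0, 0.0, 0.697] [-0.0161, 0.0443, 0.0002]
```

Contact force is now about 4 N, so the lever is following. I'll finish the arc.

In the tool's units: 0.0417 m / 0.75 = 0.0556, 0.0355 m / 0.75 = 0.0473, 0.647 rad / 4 = 0.1618.

>>> move_arm --pt "0 0 0.0253 -0.0007 0.01 0 0.02" --pt "0 0 0.0525 -0.0027 0.02 0 0.02" --pt "0 0 0.0798 -0.0047 0.0293 0 0.02" --pt "0 0 0.1073 -0.0087 0.0387 0 0.02" --pt "0 0 0.1345 -0.0133 0.0473 0 0.02" --pt "0 0 0.155 -0.0173 0.0533 0 0.02" --pt "0 0 0.1618 -0.0187 0.0556 0 0.02" --pt "0 0 0.1618 -0.0187 0.0556 0 0.02"

```text
clock: 8.12
eef_pos: [536.4, 47.5, 62.6]
tcp_rot: [-3.136, 0.0, 1.57]
contact_force: [-9.7, 0.8, 6.1]
opening: 0.237
grasp_force: 4.7
```

Run:
```python
from h import *
P=cam("wrist"); im,d=grab_frame("wrist"); W=pts("wrist",d,P)
m=(W[:,:,2]>84)&(W[:,:,2]<92); c=(W[:,:,:2]-T0)@np.array([[np.cos(YAW),-np.sin(YAW)],[np.sin(YAW),np.cos(YAW)]])
m&=(c[:,:,0]>28)&(c[:,:,0]<70)&(abs(c[:,:,1])<30)
q=c[m]; print(len(q),np.median(q,0), q.mean(0))
b=(W[:,:,2]>91)&(W[:,:,2]<124)&(abs(c[:,:,0]-80)<14)&(abs(c[:,:,1])<7); print("post",b.sum(),c[b].mean(0))
s=sensors.sense();print(s["contact_force"],s["opening"],s["eef_pos"])
```

```text
735 [39.08813846 -0.87161029] [39.56705789 -0.49053447]
post 1001 [83.35446772  0.2168908 ]
[-9.88195315  0.80488413  6.62907186] 0.23508273450851577 [536.44316752  47.47796261  62.60913822]
```

The lever is on its stop: arm centreline at y≈0 ±1, 10 N push. Now I'll back off, rise, and swing over to the tab.

Run:
```python
from h import *
print(w(-75,0)); rows([(534,47.5,63,1.57),(534,47.5,120,1.57),(*w(-75,0),120,3.21)])
```

```text
[ 545.16095152 -105.11525506]
[-0.005, 0.0, 0.0] [0.0, -0.0024, -0.0004]
[-0.005, 0.0, 0.0] [0.0, -0.0028, -0.0574]
[-0.004, -0.004, -1.64] [-0.1526, 0.0085, -0.0574]
```

In the tool's units: -0.12 m / 0.75 = -0.16, 0.005 m / 0.75 = 0.0067, -0.68 rad / 4 = -0.17.

>>> move_arm --pt "0 0 0 0 -0.004 0 0.024" --pt "0 0 0 0 -0.004 -0.0267 0.026" --pt "0 0 0 0 -0.004 -0.0533 0.03" --pt "0 0 0 0 -0.004 -0.08 0.04" --pt "0 0 -0.0425 -0.04 -0.0013 -0.08 0.044" --pt "0 0 -0.085 -0.08 0.0013 -0.08 0.044" --pt "0 0 -0.1275 -0.12 0.004 -0.08 0.044" --pt "0 0 -0.17 -0.16 0.0067 -0.08 0.044"

```text
clock: 9.18
eef_pos: [544.7, -73.4, 123.3]
tcp_rot: [3.14, 0.001, 2.256]
contact_force: [0.5, -0.2, 0.0]
opening: 0.514
grasp_force: 0.0
```

Run:
```python
from h import *
grab_frame("wrist");s=sensors.sense();print(s["eef_pos"],s["tcp_rot"],s["opening"])
rows([(*w(-75,0),120,3.21)])
```

```text
[545.07989041 -76.24423823 123.40787742] [3.14107758e+00 2.72953410e-03 2.26591029e+00] 0.5154982266581029
[-0.001, 0.003, -0.944] [-0.0222, -0.0184, 0.0035]
```

In the tool's units: -0.022 m / 0.75 = -0.0293, -0.003 m / 0.75 = -0.004, -0.944 rad / 4 = -0.236.

>>> move_arm --pt "0 0 -0.0425 -0.0053 -0.004 0 0.044" --pt "0 0 -0.085 -0.0107 -0.0093 0 0.044" --pt "0 0 -0.1275 -0.016 -0.0133 0 0.044" --pt "0 0 -0.17 -0.0213 -0.0173 0 0.044" --pt "0 0 -0.2125 -0.0267 -0.0227 0 0.044" --pt "0 0 -0.236 -0.0293 -0.0247 0 0.044" --pt "0 0 -0.236 -0.0293 -0.0247 0 0.044"

```text
clock: 10.1
eef_pos: [543.9, -101.2, 123.2]
tcp_rot: [-3.141, 0.001, -3.091]
contact_force: [-0.3, 0.1, 0.0]
opening: 0.512
grasp_force: 0.0
```

Run:
```python
from h import *
P=cam("wrist");im,d=grab_frame("wrist");s=sensors.sense();print(s["eef_pos"],s["tcp_rot"],s["opening"])
W=pts("wrist",d,P); C=np.array([[np.cos(YAW),-np.sin(YAW)],[np.sin(YAW),np.cos(YAW)]]); c=(W[:,:,:2]-T0)@C
R=Ro.from_euler("xyz",s["tcp_rot"]); L=R.inv().apply((W-s["eef_pos"]).reshape(-1,3)).reshape(W.shape)
b=(W[:,:,2]>90)&(W[:,:,2]<126)&(abs(c[:,:,0]+75)<15)&(abs(c[:,:,1])<20); q=c[b]; print("tab",b.sum(),np.percentile(q,[2,50,98],0),W[b][:,2].max())
f=(d>0)&(W[:,:,2]>127)&(d<170); print("tip z tool",np.percentile(L[f][:,2],[99,100]),np.percentile(W[f][:,2],[0,1]))
cv2.imwrite("pics/w4.png",cv2.resize(im[60:,100:420][:,:,::-1],(592,600)))
rows([(*w(-75,0),50,3.21)])
```

```text
[ 543.86676642 -101.10190749  123.12928578] [-3.14141390e+00  8.97117019e-04 -3.09255322e+00] 0.5120896867014154
tab 908 [[-80.75604458 -11.56495157]
 [-74.94833515   4.87636787]
 [-69.32757663  12.50978739]] 123.78584769188265
tip z tool [-40.42061563 -30.1082782 ] [153.23178199 163.5419516 ]
[-0.0, 0.001, -0.019] [-0.001, -0.0041, 0.0731]
```

View pics/w4.png

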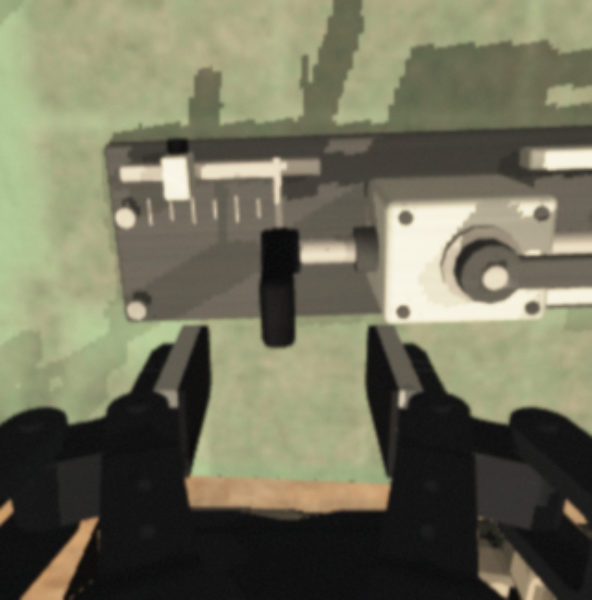

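Lever in line, tab black at (278,290), pointer tip (278,163), mark block (176,177), fingers straddling with margin. I'll measure the pull distance from this frame, descend, and grip.

In the tool's units: 0.073 m / 0.75 = 0.0973, -0.001 m / 0.75 = -0.0013, -0.019 rad / 4 = -0.0048.

>>> move_arm --pt "0 0 -0.0048 -0.0013 -0.0053 0.0133 0.044" --pt "0 0 -0.0048 -0.0013 -0.0053 0.04 0.044" --pt "0 0 -0.0048 -0.0013 -0.0053 0.0667 0.044" --pt "0 0 -0.0048 -0.0013 -0.0053 0.0867 0.044" --pt "0 0 -0.0048 -0.0013 -0.0053 0.0973 0.044" --pt "0 0 -0.0048 -0.0013 -0.0053 0.0973 0.044" --grip_force 50

```text
clock: 10.9
eef_pos: [544.5, -104.9, 49.4]
tcp_rot: [3.141, -0.001, -3.071]
contact_force: [-0.0, 0.3, 0.4]
opening: 0.513
grasp_force: 0.0
```

Run:
```python
from h import *
P=cam("wrist");im,d=grab_frame("wrist");s=sensors.sense();print(s["eef_pos"],s["tcp_rot"],s["opening"],s["contact_force"])
W=pts("wrist",d,P); C=np.array([[np.cos(YAW),-np.sin(YAW)],[np.sin(YAW),np.cos(YAW)]]); c=(W[:,:,:2]-T0)@C; z=W[:,:,2]
def rep(n,b): print(n,b.sum(),np.percentile(c[b],[3,50,97],0).round(1).tolist(),np.median(z[b]).round(1)) if b.any() else print(n,0)
br=im.min(2)>110
rep("mark",br&(z>38)&(z<50)&(c[:,:,0]<-95)&(c[:,:,1]>20)&(c[:,:,1]<52))
rep("pointer",(z>42)&(z<55)&(abs(c[:,:,0]+75)<9)&(c[:,:,1]>16)&(c[:,:,1]<46))
rep("tab",(z>70)&(z<126)&(abs(c[:,:,0]+75)<9)&(abs(c[:,:,1])<16))
K,T=np.load("pics/w0.npz")["K"],np.load("pics/w0.npz")["T"]
rows([(*w(-75,0),50,3.21)])
```

```text
[ 544.92308847 -105.04410942   49.91947438] [-3.14157453e+00  1.26046037e-05 -3.07142015e+00] 0.5146323613251319 [-0.28133009  0.51041081  1.5325386 ]
mark 637 [[-127.8, 25.6], [-121.9, 34.9], [-116.5, 43.8]] 43.6
pointer 238 [[-76.7, 16.8], [-75.5, 30.8], [-74.3, 43.6]] 49.3
tab 2844 [[-80.7, -10.4], [-75.1, 9.3], [-69.8, 12.4]] 120.5
[-0.0, 0.0, 0.002] [-0.0002, -0.0001, -0.0001]
```

Pull needed: about 46.7 mm. I'll close first.

In the tool's units: -0.02 m / 0.75 = -0.0267, -0.015 m / 0.75 = -0.02.

>>> move_arm --pt "0 0 0 0 0 0 0.02" --pt "0 0 0 0 0 0 0.005" --pt "0 0 0 0 0 0 0.005" --pt "0 0 0 0 0 0 0.005" --pt "0 0 0 0 -0.0053 0 0.005" --pt "0 0 0 0 -0.0133 0 0.005" --pt "0 0 0 0 -0.02 0 0.005" --pt "0 0 0 0 -0.0267 0 0.005" --grip_force 60

```text
clock: 11.95
eef_pos: [546.8, -124.2, 50.5]
tcp_rot: [3.141, 0.001, -3.071]
contact_force: [0.3, 8.5, 6.0]
opening: 0.137
grasp_force: 58.7
```

```bash
cat > m.py <<'E'
from h import *
grab_frame("wrist");P=cam("wrist");im,d=grab_frame("wrist");s=sensors.sense();print(s["clock"],s["eef_pos"],s["tcp_rot"],s["opening"],s["contact_force"],s["grasp_force"])
W=pts("wrist",d,P); C=np.array([[np.cos(YAW),-np.sin(YAW)],[np.sin(YAW),np.cos(YAW)]]); c=(W[:,:,:2]-T0)@C; z=W[:,:,2]
def rep(n,b): print(n,b.sum(),np.percentile(c[b],[3,50,97],0).round(1).tolist(),np.median(z[b]).round(1)) if b.any() else print(n,0)
br=im.min(2)>110
rep("mark",br&(z>40)&(z<45.5)&(c[:,:,0]<-110)&(c[:,:,0]>-133)&(c[:,:,1]>20)&(c[:,:,1]<52))
rep("pointer",(z>47)&(z<55)&(c[:,:,0]<-60)&(c[:,:,0]>-150)&(c[:,:,1]>22)&(c[:,:,1]<46))
rep("lever",(z>84)&(z<92)&(c[:,:,0]>28)&(c[:,:,0]<70)&(abs(c[:,:,1])<30))
cv2.imwrite("pics/m.png",cv2.resize(im[60:,60:420][:,:,::-1],(666,600)))
E
python3 m.py
```

```text
12.05 [ 546.85984754 -124.54179365   50.53214184] [ 3.14106658e+00  1.27922530e-03 -3.07103487e+00] 0.13401893014576016 [0.70586151 7.11675843 5.6533226 ] 58.77305209636688
mark 625 [[-128.0, 25.6], [-122.2, 35.1], [-116.7, 43.9]] 43.7
pointer 180 [[-96.6, 22.7], [-95.4, 33.0], [-94.2, 43.2]] 49.4
lever 272 [[28.2, -4.9], [30.4, 1.7], [33.6, 7.9]] 88.2
```

In the tool's units: -0.0268 m / 0.75 = -0.0357, -0.026 m / 0.75 = -0.0347.

>>> move_arm --pt "0 0 0 0 -0.0067 0 0.005" --pt "0 0 0 0 -0.0133 0 0.005" --pt "0 0 0 0 -0.02 0 0.005" --pt "0 0 0 0 -0.0253 0 0.005" --pt "0 0 0 0 -0.0307 0 0.005" --pt "0 0 0 0 -0.0347 0 0.005" --pt "0 0 0 0 -0.0357 0 0.005" --pt "0 0 0 0 -0.0357 0 0.005"

```text
clock: 13.05
eef_pos: [549.1, -150.6, 50.6]
tcp_rot: [3.141, 0.002, -3.071]
contact_force: [1.6, 9.6, 5.2]
opening: 0.133
grasp_force: 58.7
```

```bash
python3 m.py
```

```text
13.15 [ 549.08619242 -150.51592125   50.53163032] [ 3.14055207e+00  1.84865101e-03 -3.07097889e+00] 0.13564305692366666 [2.34792697 9.5484219  4.83362096] 58.742260336875916
mark 465 [[-128.1, 25.8], [-123.8, 35.5], [-117.0, 44.1]] 43.7
pointer 174 [[-122.5, 22.9], [-121.3, 32.8], [-120.1, 42.7]] 49.4
lever 0
```

View pics/m.png

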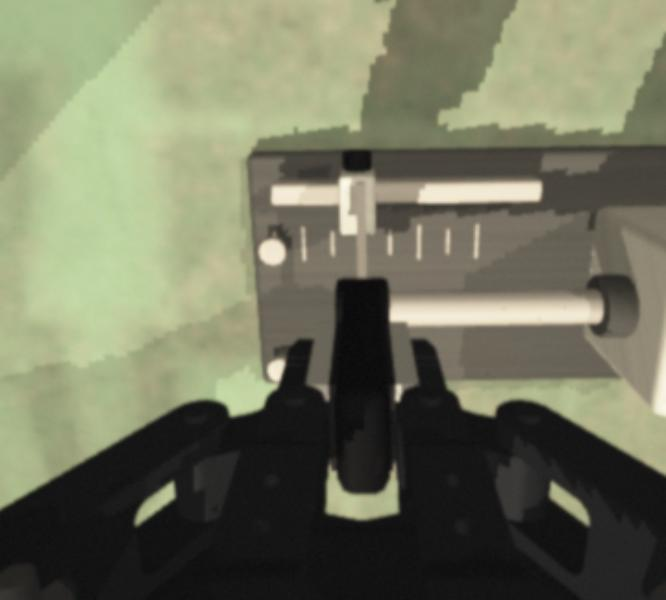

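The pointer (361,240) lies over the mark block (357,205), about 1 mm short. I'll trim by 1 mm, hold, and hand in.

In the tool's units: -0.001 m / 0.75 = -0.0013.

>>> move_arm --pt "0 0 0 0 -0.0013 0 0.005" --pt "0 0 0 0 -0.0013 0 0.005" --pt "0 0 0 0 -0.0013 0 0.005" --pt "0 0 0 0 -0.0013 0 0.005" --pt "0 0 0 0 -0.0013 0 0.005" --pt "0 0 0 0 -0.0013 0 0.005"

```text
clock: 13.9
eef_pos: [549.1, -151.4, 50.5]
tcp_rot: [3.14, 0.002, -3.071]
contact_force: [1.5, 9.7, 4.4]
opening: 0.133
grasp_force: 58.8
```

```bash
python3 m.py; python3 -c "
from rig import order; print(order.sign_off())"
```

```text
14.0 [ 549.19047883 -151.46492895   50.56424553] [ 3.14051044e+00  1.92595863e-03 -3.07098266e+00] 0.13204834061606835 [2.80220195 9.94137928 5.09030325] 58.7797611951828
mark 467 [[-128.3, 25.8], [-124.0, 35.5], [-117.2, 44.0]] 43.8
pointer 176 [[-123.4, 22.6], [-122.2, 32.7], [-121.0, 42.5]] 49.3
lever 0
the job is handed in; nothing more can be done
None
```

The job is handed in at 14 s on the robot's clock (limit 42 s), no verdict returned: the lever measured at its open stop before the pull, and the rod is held out with the pointer about 0.5 mm from the middle of the mark block.

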